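Start the canvas spinner

TASK

The freshly poured canvas is on the spinner, ready to be spun out. No gripping is needed: push the clear splash cover all the way down with the fingertips, then press the green-dotted end of the black mains rocker all the way down so that it is on, and then press the green start button fully in, let it come back up and draw clear. Leave the red stop button and the speed dial as they are, and do not shift, lift or tip the paint cups and other loose things.

Things in the scene. Friction and masses are not known exactly. Their poses are not given: they have to be found in the camera images.
- spinner: White canvas spinner fixed to the table, 460 (x) x 440 mm (y). Origin on the table under the middle of its control deck; x points to its rear hinge, away from the operator, y left along the deck, z up. Flat deck: x -55 to 55 mm, top 110 mm up. On it at x = 0: mains rocker y = 175, speed dial y = 98, loose cup y = 12, push buttons y = -85 and -165 (green and red, either way round). Behind: tub with canvas.
- cover: Splash cover, clear panel in a blue frame, 335 x 430 x 18 mm, hinged along the tub's rear edge (line x = 405, z = 120.5 mm in the spinner's frame). Its front edge starts up, the cover tilted 0.22 to 0.45 rad; level = fully down. Stiff hinge: stays where it is left; 2 to 5 N down on its front band move it. Origin at mid-thickness under the centre of the push strip, 305 mm from the hinge line.
- cover_pad (a point): Centre of the top of the black rubber push strip (34 x 140 mm) on the cover's blue front band (65 mm deep), 305 mm from the hinge line and 30 mm from the front edge; moves with the cover. Fully down it is at x = 100, y = 0, z = 132.5 mm in the spinner's frame. Its z: out of the cover's top; x: toward the hinge.
- power (a joint): Mains rocker, black, 56 x 30 mm, long side along the spinner's x, two halves in a shallow V, 10 to 20 mm above the deck, in a bezel 3 mm high. Rad: 0 = off (far half, with a green dot, up), 0.34 = on (far half down, level). Stays where it is left; about 3 N on the far half moves it.
- power_on_end (a point): Centre of the top of the rocker's far half (the half away from the operator, green dot), 19 mm from the rocker's pivot line; moves with it. Off: 126 mm above the table; on: 120 mm.
- start (a joint): Green start button, travel in m: 0 = up, 0.006 = fully in; spring return, about 5 N fully in.
- start_top (a point): Centre of the top of the green start button (34 mm diameter), 22 mm above the deck (132 mm above the table) when up, in a black collar 50 mm across and 12 mm high.
- stop (a joint): Red stop button, same build as the start button. 0 = up. To be left alone.
- stop_top (a point): Centre of the top of the red stop button (34 mm diameter).
- speed (a joint): Speed dial, angle in rad, already set anywhere from 0.5 to 3. To be left alone.
- speed_grip (a point): On the axis of the black speed dial (38 mm diameter, 44 mm tall, with a bar grip), about 37 mm above the deck.
- cup_orange: Orange lidded paint cup, 59 mm diameter over the lid, 45 mm tall, standing on the deck between dial and buttons. Origin at the centre of its underside.
- cup_green: Green lidded paint cup, 59 mm diameter, 45 mm tall, on the table. Origin at the centre of its underside.
- cup_black: Black lidded paint cup, 59 mm diameter, 45 mm tall, on the table. Origin at the centre of its underside.
- mix_cup: Empty white mixing cup, 72 mm rim diameter, 85 mm tall, on the table. Origin at the centre of its underside.
- tape_roll: Blue roll of masking tape lying flat, 100 mm diameter, 30 mm high. Origin at the centre of its underside.
- medium: White bottle of pouring medium, 68 mm diameter, 170 mm tall, on the table right of the spinner. Origin at the centre of its underside.
- brush: Flat brush, 150 mm long, lying on the table left of the spinner. Origin at mid-length on its underside.
- speed_mark (a point): Outer end of the white pointer line on top of the speed dial, 16 mm from its axis; moves with the dial.
Things that resemble listed ones, but are neither listed nor needed, are in the scene too. What is shaped like the tape_roll but pink, purple or yellow is not meant.

How it is judged:
By the outcome, as a careful person would: the job done as asked, in the order asked, and still so for the second after the job is handed in, with the robot touching nothing.
It also fails if it takes over 45 s, if anything falls off the work surface, if the arm or the gripper's body presses on something with over 40 N, if the wrist force passes 120 N, or if a joint passes its speed limit or range.

ROBOT

A 6-joint arm with a two-finger parallel gripper is mounted at the origin on the work surface. World frame = base frame: x ahead of the robot, y to its left, z up, the work surface at z = 0. Lengths are in m, angles in rad, forces in N, time in s.
With the tool pointing down it reaches from about 0.225 to 0.875 m from the base axis. Payload 3.4 kg.
Tool frame: the origin (TCP) lies midway between the tips of the shut fingers; the grasp point (between the pads) lies 19 mm behind it (manip.grasp_offset is the distance from the TCP to the grasp point, in m); x points along the fingers, y is the direction in which the jaws open and shut, and the axes are right-handed (so a half turn about x gives the same grasp; the last joint's range is limited). The gripper opens to 85 mm and grips with 20 to 120 N. Pads are 22 mm wide; open, the fingers measure 114 mm over their backs; the gripper's body (76 mm by 85 mm) begins 54 mm behind the grasp point. The pads swing forward as they close: fully open they stand 13 mm farther back than shut.
Start: joints at [-1.305, 0.276, 1.505, -0, 1.361, -0.121], TCP at [0.217, -0.533, 0.211] pointing down, gripper open.
Joint ranges: [-2.89, 2.89], [-0.75, 2.08], [0.22, 2.7], [-1.18, 4.32], [0.11, 2.71], [-2.7, 2.7]. Speed limits (rad/s): [2.57, 2.57, 3.14, 3.14, 3.14, 3.14].

INTERFACE

Orientations are given as a unit quaternion [w, x, y, z].
In Python, from rig import manip gives the robot as it stands.
- The arm moves only by the shell command python3 -m creep 'ROWS' [OPENING] [FORCE]. ROWS is a JSON object of lists of equal length, an entry for each row: "delta_pos": the shift along the tool's x, y, z in cm, a list of three; "dr": the turn, a rotation vector about the tool's x, y, z in rad, a list of three. In form: {"delta_pos": [[dx, dy, dz], ...], "dr": [[rx, ry, rz], ...]}. A call has 1 to 10 rows; each row is the pose to reach, as a shift and turn from the pose commanded when the call began, along the tool's axes at that moment; what a row does not reach only later rows make up. A row lasts 1/10 s, in which the tool goes at most 50 mm and 8.59 degrees, less where a joint would pass 70% of its speed; a pose out of reach is approached as far as the arm can. A call with a gripper value outside its range is refused whole. OPENING is the opening, from -1 (shut) to 1 (fully open), set as the call begins (- or left out, the last holds). The fingers move at their own pace and stop on an object; FORCE is the grip in N (left out, the last holds). Time passes only in rows, so rows that repeat a pose let the fingers close. It gives the time, the measured TCP pose, the force and the opening at its end, in the units of the state.
- manip.get_state(): the state, without advancing time (a new reading comes with each control period).
- manip.get_image(name): name is "scene" or "side" or "wrist"; returns a dict with "pixels" (400x640x3 uint8, blue, green, red), "depth" (400x640 float32, m along the optical axis (not along the pixel's ray), 0 where there is no reading), "intrinsics" (3x3 intrinsics, pixels), "rvec" (rotation vector, rad) and "tvec" (3), from world to camera coordinates, as OpenCV has them. Camera axes: x right, y down, z forward; pixel columns grow to the right and rows downward; lengths in m; the calibration is good to about 2 mm. A picture is of the moment at which its call begins.
- manip.sign_off(): hands the job in, once; it reports no verdict.
The state is a dict: "clock": time; "qpos": joint angles; "qd": joint speeds; "effort": joint torques, N m; "position": TCP position; "ee_rot": TCP orientation; "contact_force": force on the tool from outside, world axes, zero at the start; "moment": the same for the moment, N m; "width": finger opening in m.
Only numpy, scipy, OpenCV 4.12 (cv2) and the standard library are available. Lean on these libraries where they do the work, as an engineer would, in place of code of your own. Each camera call takes 0.05 s, during which the arm holds its last target. There are 200 camera calls.

## Working session

There is one attempt and no reset: what is moved stays moved. The work goes in short steps, Python scripts to look and compute and a shell command to move; the robot and the scene stay as the last step left them, time stands still between calls to the robot, and variables do not carry over. Pictures are saved under pics/ and viewed, about 8 in all and at most 12, crops included, and the job is handed in when it is done.

```bash
mkdir -p pics; ls
cat > h.py <<'E'
import numpy as np, cv2
from rig import manip
def grab(n):
    d=manip.get_image(n); d['R']=cv2.Rodrigues(np.array(d['rvec'],float))[0]; d['t']=np.array(d['tvec'],float).ravel(); d['K']=np.array(d['intrinsics'],float); return d
def ray(d,u,v):
    r=d['R'].T@np.linalg.solve(d['K'],[u,v,1.]); return -d['R'].T@d['t'], r
def onz(d,u,v,z):
    c,r=ray(d,u,v); return c+r*(z-c[2])/r[2]
def dep(d,u,v):
    c,r=ray(d,u,v); return c+r*d['depth'][int(round(v)),int(round(u))]
def proj(d,p):
    q=d['K']@(d['R']@np.array(p)+d['t']); return q[:2]/q[2]
E
python3 - <<'E'
from h import *
print(manip.get_state())
for n in('scene','side'):
    d=grab(n); cv2.imwrite(f'pics/{n}0.png',d['pixels']); print(n,ray(d,320,200))
E
```

```text
pics
{'clock': 0.0, 'qpos': array([-1.30499684e+00,  2.76599265e-01,  1.50612801e+00,  9.69080479e-06,
        1.36066361e+00, -1.20991835e-01]), 'qd': array([ 0.00043068,  0.00052588,  0.0003718 ,  0.00080738,  0.00201149,
       -0.00076519]), 'effort': array([ 1.48734907e-04, -4.16772544e+01, -2.45811403e+01,  3.66349639e-05,
        1.10732991e-02,  1.07401269e-05]), 'position': array([ 0.21675843, -0.53198731,  0.21013933]), 'ee_rot': array([-0.13526541, -0.69388159, -0.1365341 ,  0.69396689]), 'contact_force': array([-0.34241114, -0.29112941,  0.16628015]), 'moment': array([-0.0012074 ,  0.01054599,  0.02451008]), 'width': 0.08552006234357039}
scene (array([0.85798007, 0.53758051, 1.19567056]), array([-0.33730475, -0.43004446, -0.83751425]))
side (array([ 0.07394093, -1.15065273,  1.01425629]), array([ 0.2388969 ,  0.75550312, -0.61012668]))
```

View pics/scene0.png

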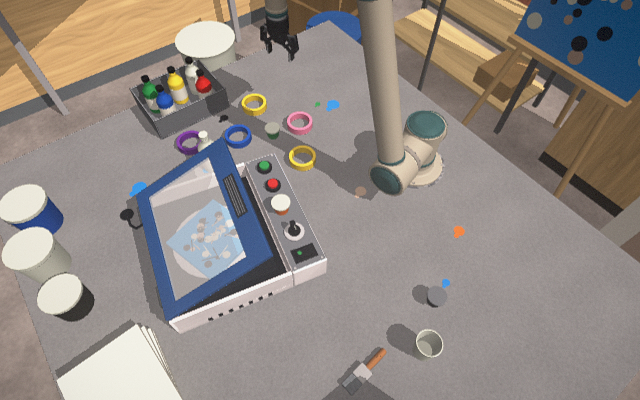

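View pics/side0.png

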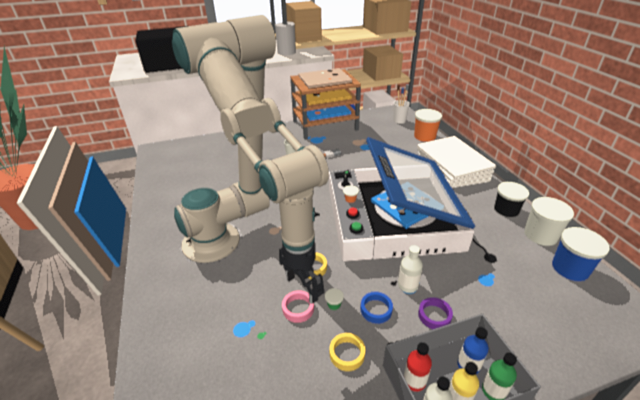

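The scene view shows green button (264,167), red (273,184), orange cup (281,204), dial (293,230), rocker (305,253) and the cover's black strip (235,195), with the cover raised. The side view agrees: red (353,213), green (356,228), bottle (410,270).
Candidates for the start button are the round green at (264,167), the red at (273,184), the green-lidded cup at (272,131) on the table, and the green rocker dot near (300,252). I choose (264,167).

```bash
cat > m.py <<'E'
from h import *
d=grab('scene'); P=d['pixels']; hsv=cv2.cvtColor(P,cv2.COLOR_BGR2HSV)
def blob(lo,hi,box):
    m=cv2.inRange(hsv,np.array(lo),np.array(hi)); z=np.zeros_like(m); x0,y0,x1,y1=box; z[y0:y1,x0:x1]=m[y0:y1,x0:x1]
    n,l,s,c=cv2.connectedComponentsWithStats(z); i=1+np.argmax(s[1:,4]); return c[i],s[i]
g,sg=blob((45,80,30),(85,255,255),(250,155,280,178)); r,sr=blob((0,120,60),(8,255,255),(260,175,288,195))
dot,sd=blob((45,80,30),(85,255,255),(288,240,318,265))
print(g,sg,r,sr,dot,sd)
G=onz(d,*g,.130);R=onz(d,*r,.130);D=onz(d,*dot,.126)
print('G',G,'R',R,'dot',D, 'GR',np.linalg.norm(G-R),'dep',dep(d,*g),dep(d,*r))
# fit: green (0,-165) red(0,-85) dot(19,175)
A=np.array([[0,-.165],[0,-.085],[.019,.175]]);B=np.array([G,R,D])[:,:2]
a0=A.mean(0);b0=B.mean(0);H=(A-a0).T@(B-b0);yaw=np.arctan2(H[0,1]-H[1,0],H[0,0]+H[1,1])
c,s=np.cos(yaw),np.sin(yaw);M=np.array([[c,-s],[s,c]]);o=b0-M@a0
print('yaw',yaw,'o',o,'res',(B-(A@M.T+o))*1e3)
w=lambda x,y,z:np.r_[M@[x,y]+o,z]
np.savez('pose.npz',M=M,o=o,yaw=yaw)
for n,p in dict(pad_down=(.1,0,.1325),on=(.019,.175,.126),start=(0,-.165,.132),dial=(0,.098,.154),cup=(0,.012,.155)).items(): print(n,w(*p),proj(d,w(*p)))
for t in(.2,.25,.3,.35,.4,.45): print(t,[proj(d,w(.405-x*np.cos(t)-.012*np.sin(t)*0,y,.1205+x*np.sin(t)+.01)).round(0) for x,y in((.335,.215),(.335,-.215),(.305,0))])
cv2.imwrite('pics/c1.png',cv2.resize(P[120:300,130:350],None,fx=3.5,fy=3.3,interpolation=cv2.INTER_CUBIC))
E
python3 m.py
```

```text
[263.64935065 165.06493506] [259 161  10   9  77] [272.34567901 183.17283951] [267 179  11  10  81] [299.13333333 252.46666667] [297 251   5   4  15]
G [ 0.49480905 -0.2302624   0.13      ] R [ 0.51224595 -0.1519109   0.13      ] dot [0.5842113  0.09628874 0.126     ] GR 0.0802683184795383 dep [ 0.4969494  -0.22573712  0.13628053] [ 0.51443575 -0.14754381  0.13674973]
yaw -0.21089903446219935 o [ 0.52946257 -0.06952296] res [[-0.11256599  0.60467205]
 [ 0.57719872  0.72872461]
 [-0.46463273 -1.33339666]]
pad_down [ 0.62724688 -0.09045687  0.1325    ] [251.68667677 214.40318227]
on [0.58467593 0.09762214 0.126     ] [299.27092048 252.89180661]
start [ 0.49492162 -0.23086708  0.132     ] [263.45803261 164.58952489]
dial [0.5499778  0.02630566 0.154     ] [294.47703545 224.48491918]
cup [ 0.53197464 -0.05778885  0.155     ] [283.34280569 201.85430078]
0.2 [array([284., 262.]), array([233., 149.]), array([247., 205.])]
0.25 [array([283., 260.]), array([231., 146.]), array([245., 202.])]
0.3 [array([281., 258.]), array([229., 143.]), array([243., 200.])]
0.35 [array([278., 256.]), array([226., 140.]), array([241., 198.])]
0.4 [array([276., 254.]), array([223., 137.]), array([238., 196.])]
0.45 [array([273., 253.]), array([220., 134.]), array([235., 194.])]
```

View pics/c1.png

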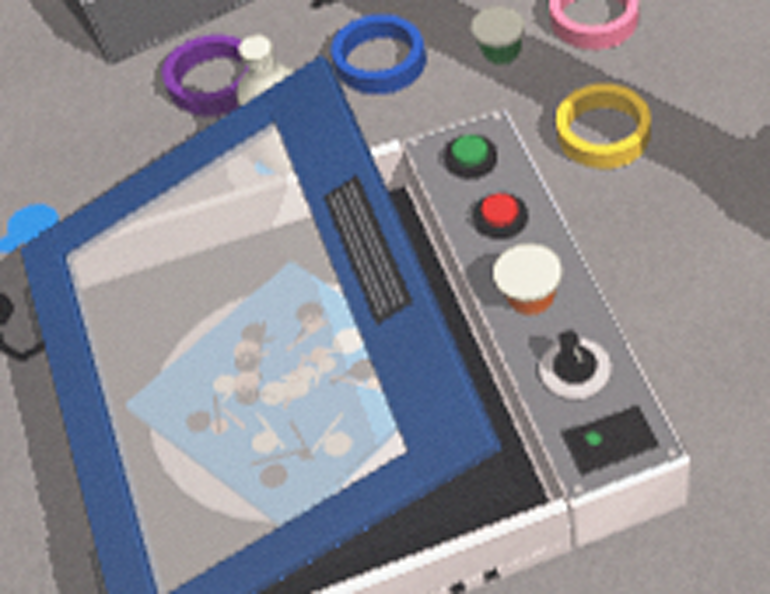

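```bash
cat > go.py <<'E'
# usage: go.py xs ys z [yaw]: tool-frame shift (cm) from the measured pose to spinner-frame point; turn to make tool z along spinner x
import sys
from h import *
from scipy.spatial.transform import Rotation as Ro
q=np.load('pose.npz');M,o=q['M'],q['o']
s=manip.get_state();w=s['ee_rot'];R=Ro.from_quat([w[1],w[2],w[3],w[0]]).as_matrix();p=s['position']
def rep(xs,ys,z): return (R.T@(np.r_[M@[xs,ys]+o,z]-p)*100).round(2)
if __name__=='__main__':
    print('R',R.round(3).tolist(),'sp pos',(M.T@(p[:2]-o)).round(4),p[2].round(4),'F',s['contact_force'].round(1),'t',s['clock'],'w',s['width'].round(4),'q',s['qpos'].round(2))
    sx=np.r_[M@[1,0],0]; T=np.column_stack([[0,0,-1],np.cross(sx,[0,0,-1]),sx])
    for T2 in(T,T*[1,-1,-1]): print('turn',Ro.from_matrix(R.T@T2).as_rotvec().round(3))
    for a in sys.argv[1:]: print(a,rep(*eval(a)))
E
python3 go.py ".132,0,.40" ".132,0,.30" "-.2,-.4,.4"
```

```text
Traceback (most recent call last):
  File "go.py", line 9, in <module>
    print('R',R.round(3).tolist(),'sp pos',(M.T@(p[:2]-o)).round(4),p[2].round(4),'F',s['contact_force'].round(1),'t',s['clock'],'w',s['width'].round(4),'q',s['qpos'].round(2))
                                                                                                                                     ^^^^^^^^^^^^^^^^
AttributeError: 'float' object has no attribute 'round'
```

```bash
sed -i "s/s\['width'\].round(4)/s['width']/" go.py; python3 go.py ".132,0,.40" ".132,0,.33" "-.2,-.4,.4"
```

```text
R [[-0.0, 0.377, -0.926], [0.001, -0.926, -0.377], [-1.0, -0.001, -0.0]] sp pos [-0.2089 -0.5178] 0.2103 F [-0.4 -0.7 -0. ] t 0.15 w 0.08547897306316621 q [-1.3   0.28  1.51  0.    1.36 -0.12]
turn [-2.544e+00 -2.000e-03  0.000e+00]
turn [0.598 0.    0.001]
.132,0,.40 [-18.92 -23.64 -57.32]
.132,0,.33 [-11.92 -23.63 -57.32]
-.2,-.4,.4 [-18.95  -9.26  -7.37]
```

```bash
python3 -m creep '{"delta_pos":[[-5,0,0],[-10,0,0],[-14,-1,-2],[-16,-3,-6],[-17,-5,-10.5],[-17,-7,-15],[-17,-9,-19.5],[-17,-10.8,-24],[-17,-12.6,-28.5],[-17,-14.4,-33]],"dr":[[0,0,0],[0.07,0,0],[0.14,0,0],[0.21,0,0],[0.28,0,0],[0.35,0,0],[0.42,0,0],[0.49,0,0],[0.55,0,0],[0.598,0,0]]}' -1 40; python3 go.py ".132,0,.36"
```

```text
clock: 1.15
position: [0.4692, -0.273, 0.3809]
ee_rot: [0.075, -0.703, 0.075, 0.703]
contact_force: [0.3, -0.1, 0.2]
width: -0.0003
R [[-0.0, -0.212, -0.977], [-0.0, -0.977, 0.212], [-1.0, 0.0, 0.0]] sp pos [-0.0164 -0.2116] 0.3809 F [ 0.3 -0.1  0.2] t 1.15 w -0.0003337923875502679 q [-0.66  0.18  1.23 -0.    1.74  1.13]
turn [ 3.139 -0.    -0.   ]
turn [-0.003  0.    -0.   ]
.132,0,.36 [  2.08 -21.2  -14.78]
```

```bash
python3 -m creep '{"delta_pos":[[0,-3.5,-2.5],[0,-7,-5],[0,-10.5,-7.5],[0,-14,-10],[0,-17.5,-12.5],[1,-21.2,-14.8],[2,-21.2,-14.8],[4,-21.2,-14.8],[4,-21.2,-14.8]],"dr":[[0,0,0],[0,0,0],[0,0,0],[0,0,0],[0,0,0],[0,0,0],[0,0,0],[0,0,0],[0,0,0]]}'; python3 go.py ".132,0,.256"
python3 - <<'E'
from h import *
d=grab('side'); a=cv2.resize(d['pixels'][100:280,230:500],None,fx=2.4,fy=2.4,interpolation=cv2.INTER_CUBIC)
cv2.imwrite('pics/s2.png',a)
E
```

```text
clock: 2.05
position: [0.6558, -0.0981, 0.3374]
ee_rot: [0.075, -0.701, 0.074, 0.706]
contact_force: [-1.0, 0.1, -1.1]
width: 0.0004
R [[-0.007, -0.209, -0.978], [0.001, -0.978, 0.209], [-1.0, 0.0, 0.007]] sp pos [ 0.1295 -0.0015] 0.3374 F [-1.   0.1 -1.1] t 2.05 w 0.00036677839919847604 q [-0.25  0.39  1.04 -0.    1.72  1.53]
turn [-3.141  0.     0.011]
turn [ 0.     0.007 -0.   ]
.132,0,.256 [ 8.14 -0.15 -0.31]
```

View pics/s2.png

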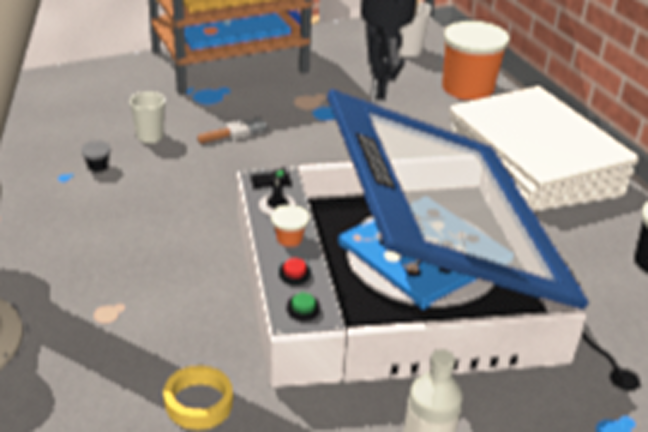

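Crop view: the shut fingertips at (380,95) are straight above the strip at (375,155). Next I follow the cover's arc down.

```bash
python3 -m creep '{"delta_pos":[[3,0,-0.2],[5.5,0,-0.2],[7,0,-0.2],[8,0,-0.2],[9,0,0.1],[10.2,0,0.6],[11.6,0,1.1],[13,0,1.6],[14.4,0,2.0],[15.6,0,2.3]],"dr":[[0,0,0],[0,0,0],[0,0,0],[0,0,0],[0,0,0],[0,0,0],[0,0,0],[0,0,0],[0,0,0],[0,0,0]]}'; python3 go.py "0.101,0,.1477" ".1,0,.1325"
```

```text
clock: 3.1
position: [0.6345, -0.0938, 0.186]
ee_rot: [-0.075, 0.704, -0.075, -0.703]
contact_force: [-2.7, 0.4, 2.6]
width: 0.0001
R [[0.001, -0.21, -0.978], [-0.0, -0.978, 0.21], [-1.0, 0.0, -0.002]] sp pos [ 0.1078 -0.0017] 0.186 F [-2.7  0.4  2.6] t 3.1 w 0.00012403273788929827 q [-0.26  0.39  1.4  -0.    1.35  1.53]
turn [ 3.141e+00 -0.000e+00  2.000e-03]
turn [-0.001 -0.002 -0.   ]
0.101,0,.1477 [ 3.83 -0.17  0.69]
.1,0,.1325 [ 5.35 -0.17  0.79]
```

```bash
python3 -m creep '{"delta_pos":[[1,0,0.2],[2,0,0.4],[3,0,0.55],[4,0,0.65],[4.8,0,0.7],[5.2,0,0.7],[5.4,0,0.7],[5.6,0,0.7],[5.8,0,0.7],[5.8,0,0.7]],"dr":[[0,0,0],[0,0,0],[0,0,0],[0,0,0],[0,0,0],[0,0,0],[0,0,0],[0,0,0],[0,0,0],[0,0,0]]}'; python3 go.py ".1,0,.1325"
```

```text
clock: 4.1
position: [0.6285, -0.0922, 0.1269]
ee_rot: [-0.074, 0.704, -0.075, -0.703]
contact_force: [-0.1, 0.5, 0.1]
width: -0.0002
R [[0.001, -0.21, -0.978], [-0.0, -0.978, 0.21], [-1.0, 0.0, -0.001]] sp pos [ 0.1016 -0.0015] 0.1269 F [-0.1  0.5  0.1] t 4.1 w -0.00024799456752597736 q [-0.26  0.42  1.5  -0.    1.22  1.53]
turn [ 3.141e+00 -0.000e+00  1.000e-03]
turn [-0.    -0.001 -0.   ]
.1,0,.1325 [-0.56 -0.15  0.16]
```

Run:
```python
from h import *
a=grab('scene')['pixels'][110:290,130:350];b=grab('side')['pixels'][130:280,320:500]
a=cv2.resize(a,(480,393),interpolation=3);b=cv2.resize(b,(471,393),interpolation=3)
cv2.imwrite('pics/s3.png',cv2.resize(np.hstack([a,b]),(800,331)))
```

```text
(no output)
```

View pics/s3.png

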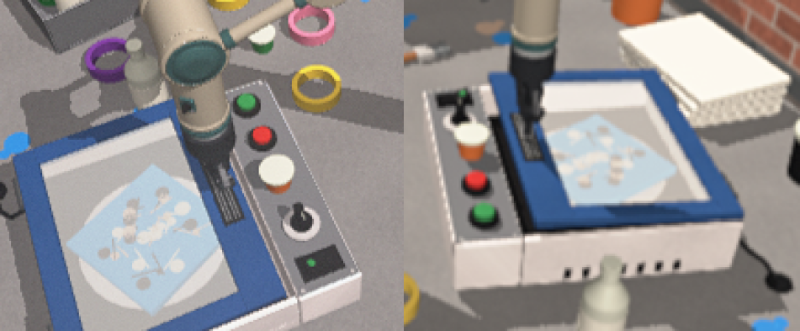

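Cover looks nearly level with the fingertips on the strip at (228,195), but the force reads zero, so I press on until the stop shows.

```bash
python3 -m creep '{"delta_pos":[[0.2,0,0],[0.4,0,0],[0.6,0,0],[0.6,0,0]],"dr":[[0,0,0],[0,0,0],[0,0,0],[0,0,0]]}'
python3 - <<'E'
from h import *
q=np.load('pose.npz');M,o=q['M'],q['o']
for n in('scene','side'):
    d=grab(n)
    for xs in(.09,.12):
        for ys in(-.19,-.12,.12,.19):
            p=np.r_[M@[xs,ys]+o,.1295];u=proj(d,p);e=dep(d,*u);print(n,xs,ys,u.round(0),(M.T@(e[:2]-o)).round(3),e[2].round(4))
E
```

```text
clock: 4.6
position: [0.6283, -0.0923, 0.1208]
ee_rot: [-0.074, 0.703, -0.075, -0.703]
contact_force: [0.2, 0.2, 0.7]
width: 0.0001
scene 0.09 -0.19 [235. 169.] [0.117 0.032] 0.4072
scene 0.09 -0.12 [242. 184.] [0.11  0.033] 0.3376
scene 0.09 0.12 [269. 246.] [0.091 0.123] 0.1351
scene 0.09 0.19 [278. 266.] [0.091 0.193] 0.1367
scene 0.12 -0.19 [226. 172.] [ 0.135 -0.016] 0.3467
scene 0.12 -0.12 [233. 188.] [0.133 0.014] 0.3115
scene 0.12 0.12 [259. 250.] [0.121 0.124] 0.1367
scene 0.12 0.19 [268. 271.] [0.121 0.196] 0.1431
side 0.09 -0.19 [384. 227.] [ 0.087 -0.201] 0.1394
side 0.09 -0.12 [379. 215.] [ 0.087 -0.129] 0.1368
side 0.09 0.12 [365. 177.] [0.087 0.106] 0.1395
side 0.09 0.19 [362. 168.] [0.087 0.179] 0.137
side 0.12 -0.19 [392. 227.] [ 0.116 -0.2  ] 0.1387
side 0.12 -0.12 [387. 214.] [ 0.116 -0.133] 0.1403
side 0.12 0.12 [373. 176.] [ 0.083 -0.019] 0.2263
side 0.12 0.19 [369. 167.] [0.117 0.179] 0.1367
```

Run:
```python
from h import *
d=grab('side');s=manip.get_state();print(s['position'],s['contact_force'],proj(d,s['position']))
e=grab('scene');print(proj(e,s['position']))
q=np.load('pose.npz');M,o=q['M'],q['o']
for n,D in(('scene',e),('side',d)):
    for xs,ys in((-.15,.15),(-.15,.1),(-.04,.14),(-.04,.05)):
        z=0 if xs<-.1 else .11
        print(n,xs,ys,dep(D,*proj(D,np.r_[M@[xs,ys]+o,z]))[2])
a=d['pixels'][140:240,345:425];b=e['pixels'][170:270,220:300]
cv2.imwrite('pics/s4.png',np.hstack([cv2.resize(a,(400,500),interpolation=3),cv2.resize(b,(400,500),interpolation=3)]))
```

```text
[ 0.62808601 -0.09217854  0.12078446] [ 1.09874365 -0.35536161  0.25551313] [374.54193865 196.39413887]
[251.64247223 216.13974833]
scene -0.15 0.15 0.00015991870811316033
scene -0.15 0.1 0.0021437720466077614
scene -0.04 0.14 0.11172856614753424
scene -0.04 0.05 0.11319293455312907
side -0.15 0.15 0.00183253611335088
side -0.15 0.1 0.0015263265437923668
side -0.04 0.14 0.115100303471668
side -0.04 0.05 0.110796897081607
```

View pics/s4.png

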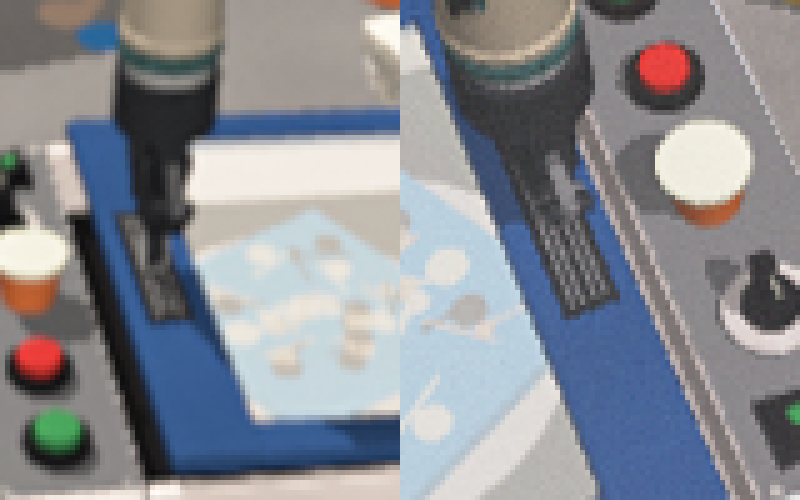

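```bash
for i in 1; do python3 -m creep '{"delta_pos":[[0.2,0,0],[0.4,0,0],[0.6,0,0],[0.6,0,0]],"dr":[[0,0,0],[0,0,0],[0,0,0],[0,0,0]]}'; done
python3 - <<'E'
from h import *
q=np.load('pose.npz');M,o=q['M'],q['o']
d=grab('side');P=d['pixels']
def med(pts,z):
    r=[dep(d,*proj(d,np.r_[M@[x,y]+o,z]))[2] for x,y in pts]; return np.median(r),np.std(r)
Y=np.r_[np.linspace(-.2,-.08,20)]
print('cover',med([(.09,y) for y in Y],.1295),med([(.115,y) for y in Y],.1295)); print('rear',med([(.385,y) for y in Y],.1295)); print('deck',med([(x,y) for x in(-.045,.045) for y in Y],.11),'table',med([(-.12,y) for y in Y],0))
E
```

```text
clock: 5.2
position: [0.6278, -0.0921, 0.1146]
ee_rot: [0.075, -0.703, 0.075, 0.703]
contact_force: [-0.2, -0.1, 0.7]
width: 0.0002
cover (np.float64(0.1328680934851783), np.float64(0.0018202517941890563)) (np.float64(0.13211030532531054), np.float64(0.0018533863442977121))
rear (np.float64(0.1305991073418596), np.float64(0.0022239181172395432))
deck (np.float64(0.11110683757306045), np.float64(0.002175894238760612)) table (np.float64(0.0017873991686895296), np.float64(0.013803978761591802))
```

```bash
python3 -m creep '{"delta_pos":[[0.2,0,0],[0.4,0,0],[0.4,0,0]],"dr":[[0,0,0],[0,0,0],[0,0,0]]}'
cat > cov.py <<'E'
from h import *
q=np.load('pose.npz');M,o=q['M'],q['o']
d=grab('side')
def med(pts,z):
    r=[dep(d,*proj(d,np.r_[M@[x,y]+o,z]))[2] for x,y in pts]; return np.median(r).round(4)
Y=np.linspace(-.2,-.08,40)
print('cover',[med([(x,y) for y in Y],.1295) for x in(.085,.095,.105,.115)],'rear',med([(.385,y) for y in Y],.1295),'deck',med([(x,y) for x in(-.045,.045) for y in Y],.11))
E
python3 cov.py
```

```text
clock: 5.55
position: [0.6279, -0.0921, 0.1122]
ee_rot: [-0.074, 0.703, -0.075, -0.703]
contact_force: [-2.0, 1.0, 7.6]
width: 0.0002
cover [np.float64(0.1306), np.float64(0.1299), np.float64(0.1294), np.float64(0.1306)] rear 0.1299 deck 0.1111
```

Force has risen to 7.6 N, so this is the stop. The fingertips really end about 20 mm above the reported TCP (reads 0.112 with the pad at 0.1325). One firmer push, then lift.

```bash
python3 -m creep '{"delta_pos":[[0.2,0,0],[0.3,0,0],[0.3,0,0]],"dr":[[0,0,0],[0,0,0],[0,0,0]]}'; python3 -m creep '{"delta_pos":[[-1,0,0],[-3,0,0],[-6,0,0],[-8,0,0],[-8,0,0]],"dr":[[0,0,0],[0,0,0],[0,0,0],[0,0,0],[0,0,0]]}'; python3 cov.py; python3 go.py ".021,.175,.17"
python3 - <<'E'
from h import *
d=grab('side'); s=manip.get_state(); print(proj(d,s['position']),proj(d,s['position']+[0,0,.02]))
cv2.imwrite('pics/s5.png',cv2.resize(d['pixels'][120:240,340:440],(600,600)[:2],interpolation=3)[:, :])
E
```

```text
clock: 5.9
position: [0.628, -0.0921, 0.1121]
ee_rot: [-0.074, 0.704, -0.075, -0.702]
contact_force: [-7.0, 1.7, 20.2]
width: -0.0004
clock: 6.4
position: [0.6303, -0.0927, 0.1911]
ee_rot: [-0.074, 0.706, -0.075, -0.701]
contact_force: [0.2, 0.9, 0.2]
width: 0.0001
cover [np.float64(0.1306), np.float64(0.13), np.float64(0.1292), np.float64(0.1303)] rear 0.1307 deck 0.1108
R [[0.003, -0.21, -0.978], [-0.001, -0.978, 0.21], [-1.0, 0.0, -0.003]] sp pos [ 0.1021 -0.0015] 0.189 F [ 1.   0.1 -0.3] t 6.45 w -0.00019755285892657042 q [-0.26  0.38  1.41 -0.    1.35  1.53]
turn [ 3.141 -0.     0.005]
turn [-0.    -0.003 -0.   ]
.021,.175,.17 [  1.87 -17.65   8.12]
[375.75754923 182.11701276] [376.1474423  177.67842963]
```

View pics/s5.png

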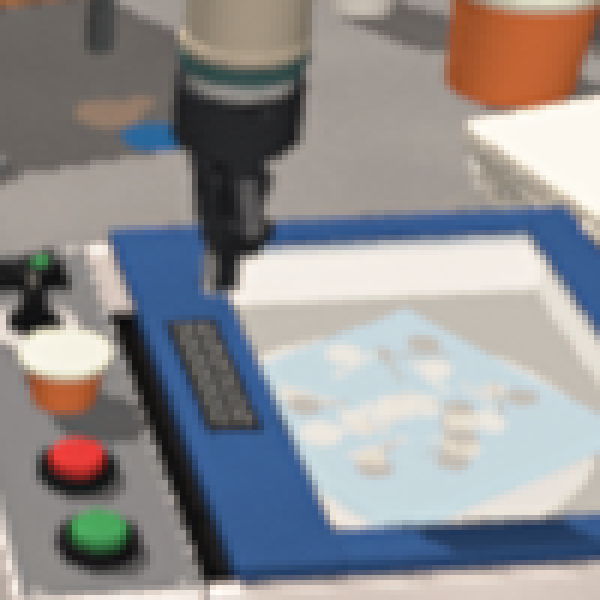

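The tip is seen at pixel (377,178). The reported TCP plus 20 mm in z projects to (376,178), which confirms the 20 mm offset. The cover is level.

```bash
python3 -m creep '{"delta_pos":[[-1,-3.5,1.6],[-1,-7,3.2],[-1,-10.5,4.8],[-1,-14,6.4],[-1,-17.6,8.1],[1,-17.6,8.1],[3,-17.6,8.1],[4,-17.6,8.1],[4,-17.6,8.1],[4,-17.6,8.1]],"dr":[[0,0,0],[0,0,0],[0,0,0],[0,0,0],[0,0,0],[0,0,0],[0,0,0],[0,0,0],[0,0,0],[0,0,0]]}'; python3 go.py ".021,.175,.106" ".021,.175,.100"
python3 - <<'E'
from h import *
s=manip.get_state(); out=[]
for n in('side','scene'):
    d=grab(n); u=proj(d,s['position']+[0,0,.02]); x,y=u.astype(int); print(n,u,(x-30,y-40))
    out.append(cv2.resize(d['pixels'][y-40:y+40,x-30:x+30],(390,520),interpolation=3))
cv2.imwrite('pics/s6.png',np.hstack(out))
E
```

```text
clock: 7.5
position: [0.5858, 0.0966, 0.1476]
ee_rot: [0.075, -0.703, 0.075, 0.703]
contact_force: [0.5, 0.1, 0.4]
width: 0.0
R [[-0.001, -0.21, -0.978], [-0.0, -0.978, 0.21], [-1.0, 0.0, 0.001]] sp pos [0.0203 0.1742] 0.1476 F [0.5 0.1 0.4] t 7.5 w 4.346301279380551e-06 q [ 0.05  0.34  1.57 -0.    1.23  1.83]
turn [ 3.141e+00 -0.000e+00 -1.000e-03]
turn [-0.001  0.001 -0.   ]
.021,.175,.106 [ 4.16 -0.08 -0.07]
.021,.175,.100 [ 4.76 -0.08 -0.07]
side [346.59034487 163.17801835] (np.int64(316), np.int64(123))
scene [298.28182585 246.31347235] (np.int64(268), np.int64(206))
```

View pics/s6.png

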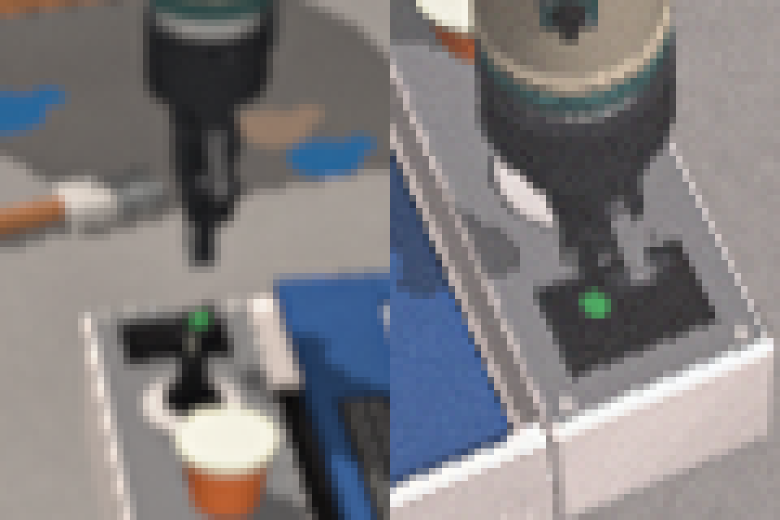

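The tip (left 203,262) is right above the green dot (200,320), so press here.

```bash
python3 -m creep '{"delta_pos":[[2,0,-0.1],[3.5,0,-0.1],[4.1,0,-0.1],[4.3,0,-0.1],[4.5,0,-0.1],[4.7,0,-0.1],[4.8,0,-0.1],[4.9,0,-0.1],[4.9,0,-0.1]],"dr":[[0,0,0],[0,0,0],[0,0,0],[0,0,0],[0,0,0],[0,0,0],[0,0,0],[0,0,0],[0,0,0]]}'; python3 go.py
```

```text
clock: 8.5
position: [0.588, 0.0968, 0.0997]
ee_rot: [-0.075, 0.704, -0.074, -0.702]
contact_force: [3.7, -1.8, 4.3]
width: 0.0001
R [[0.003, -0.21, -0.978], [0.0, -0.978, 0.21], [-1.0, -0.001, -0.003]] sp pos [0.0225 0.1749] 0.0997 F [ 3.7 -1.8  4.3] t 8.5 w 0.00011494559564071037 q [ 0.05  0.39  1.63 -0.    1.12  1.83]
turn [3.141e+00 1.000e-03 5.000e-03]
turn [-0.    -0.003  0.001]
```

```bash
python3 -m creep '{"delta_pos":[[0.2,0,0],[0.4,0,0],[0.4,0,0]],"dr":[[0,0,0],[0,0,0],[0,0,0]]}'; python3 go.py
```

```text
clock: 8.8
position: [0.5882, 0.0968, 0.0994]
ee_rot: [-0.075, 0.705, -0.074, -0.701]
contact_force: [-1.8, -0.8, 23.4]
width: 0.0003
R [[0.005, -0.209, -0.978], [0.0, -0.978, 0.209], [-1.0, -0.001, -0.005]] sp pos [0.0226 0.1749] 0.0994 F [-1.8 -0.8 23.4] t 8.8 w 0.00025141120605241417 q [ 0.05  0.38  1.63 -0.    1.12  1.83]
turn [3.141e+00 2.000e-03 8.000e-03]
turn [-0.    -0.005  0.001]
```

Rocker against its stop (23 N, same height as expected). Lift and travel high to above the start button.

```bash
python3 -m creep '{"delta_pos":[[-1,0,0],[-3,0,0],[-6,0,0],[-10,0,0],[-11,3,0],[-11,7,0.5],[-11,11,1],[-11,15,1.5],[-11,19,2],[-11,23,2.2]],"dr":[[0,0,0],[0,0,0],[0,0,0],[0,0,0],[0,0,0],[0,0,0],[0,0,0],[0,0,0],[0,0,0],[0,0,0]]}'; python3 go.py "0,-.165,.14" "0,-.165,.112" "0,-.165,.106"
```

```text
clock: 9.8
position: [0.5142, -0.1235, 0.2038]
ee_rot: [0.075, -0.701, 0.074, 0.705]
contact_force: [0.8, -0.3, 0.3]
width: 0.0001
R [[-0.005, -0.209, -0.978], [0.003, -0.978, 0.209], [-1.0, -0.002, 0.005]] sp pos [-0.0036 -0.056 ] 0.2038 F [ 0.8 -0.3  0.3] t 9.8 w 6.960094002166535e-05 q [-0.37  0.21  1.61  0.    1.32  1.41]
turn [-3.141e+00 -3.000e-03  8.000e-03]
turn [0.    0.005 0.002]
0,-.165,.14 [ 6.36 10.91 -0.39]
0,-.165,.112 [ 9.16 10.92 -0.4 ]
0,-.165,.106 [ 9.76 10.92 -0.41]
```

```bash
python3 -m creep '{"delta_pos":[[0,4,0],[0,8,0],[0,10.9,0],[2,10.9,0],[4,10.9,0],[6,10.9,0],[6,10.9,0],[6,10.9,0]],"dr":[[0,0,0],[0,0,0],[0,0,0],[0,0,0],[0,0,0],[0,0,0],[0,0,0],[0,0,0]]}'; python3 go.py "0,-.165,.112" "0,-.165,.106"
python3 - <<'E'
from h import *
s=manip.get_state(); out=[]
for n,(x,y) in dict(side=(355,200),scene=(285,205)).items():
    d=grab(n); print(n,proj(d,s['position']+[0,0,.02]))
    out.append(cv2.resize(d['pixels'][y-65:y+65,x-48:x+48],(390,528),interpolation=3))
cv2.imwrite('pics/s7.png',np.hstack(out))
E
```

```text
clock: 10.6
position: [0.4933, -0.2292, 0.1443]
ee_rot: [0.075, -0.702, 0.074, 0.704]
contact_force: [0.6, -0.1, 0.6]
width: -0.0001
R [[-0.003, -0.209, -0.978], [0.002, -0.978, 0.209], [-1.0, -0.002, 0.003]] sp pos [-0.002  -0.1637] 0.1443 F [ 0.6 -0.1  0.6] t 10.6 w -0.00013088211522186194 q [-0.56  0.28  1.68  0.    1.19  1.22]
turn [ 3.141e+00  2.000e-03 -5.000e-03]
turn [-0.     0.003  0.002]
0,-.165,.112 [ 3.23  0.13 -0.21]
0,-.165,.106 [ 3.83  0.13 -0.21]
side [356.12981416 216.98600071]
scene [263.13300914 158.47229738]
```

View pics/s7.png

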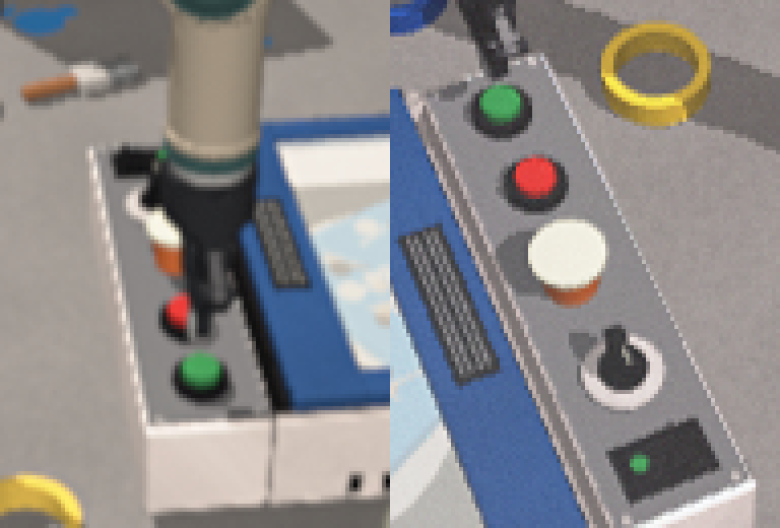

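The tip (left 203,335; right 497,70) is above the green button (200,370; 500,103), the cover is still down and the rocker lies at the lower right. Press.

```bash
python3 -m creep '{"delta_pos":[[1.5,0.1,-0.1],[2.6,0.1,-0.1],[3.2,0.1,-0.1],[3.4,0.1,-0.1],[3.6,0.1,-0.1],[3.8,0.1,-0.1],[4,0.1,-0.1],[4.2,0.1,-0.1],[4.2,0.1,-0.1]],"dr":[[0,0,0],[0,0,0],[0,0,0],[0,0,0],[0,0,0],[0,0,0],[0,0,0],[0,0,0],[0,0,0]]}'; python3 go.py
```

```text
clock: 11.6
position: [0.4946, -0.231, 0.1055]
ee_rot: [-0.074, 0.703, -0.075, -0.703]
contact_force: [-6.4, 4.3, 16.4]
width: -0.0
R [[0.0, -0.21, -0.978], [-0.0, -0.978, 0.21], [-1.0, 0.0, -0.001]] sp pos [-0.0003 -0.1652] 0.1055 F [-6.4  4.3 16.4] t 11.6 w -2.1695910922882763e-05 q [-0.56  0.31  1.73  0.    1.1   1.22]
turn [ 3.141e+00 -0.000e+00  1.000e-03]
turn [-0.    -0.001 -0.   ]
```

16 N at 0.1055 is well past the 5 N spring, so the button is fully in. Draw clear.

```bash
python3 -m creep '{"delta_pos":[[-0.5,0,0],[-1.5,0,0],[-4,0,0],[-8,0,0],[-12,0,0],[-14,2,2],[-14,5,5],[-14,8,8],[-14,8,8],[-14,8,8]],"dr":[[0,0,0],[0,0,0],[0,0,0],[0,0,0],[0,0,0],[0,0,0],[0,0,0],[0,0,0],[0,0,0],[0,0,0]]}'; python3 cov.py
python3 - <<'E'
from h import *
s=manip.get_state();print(s['position'],s['contact_force'])
q=np.load('pose.npz');M,o=q['M'],q['o'];w=lambda x,y,z:np.r_[M@[x,y]+o,z]
d=grab('scene')
for n,p in dict(start=(0,-.165,.132),stop=(0,-.085,.132),on=(.021,.175,.12),off=(-.019,.175,.126)).items():
    u,v=proj(d,w(*p)).round().astype(int);print(n,np.median([dep(d,u+i,v+j)[2] for i in(-2,-1,0,1,2) for j in(-2,-1,0,1,2)]).round(4))
a=d['pixels'][110:290,130:350];cv2.imwrite('pics/s8.png',cv2.resize(a,(733,600),interpolation=3))
E
```

```text
clock: 12.6
position: [0.3999, -0.2937, 0.2434]
ee_rot: [-0.075, 0.704, -0.076, -0.702]
contact_force: [0.2, -0.5, 0.4]
width: -0.0004
cover [np.float64(0.1302), np.float64(0.1299), np.float64(0.1295), np.float64(0.1305)] rear 0.1304 deck 0.1109
[ 0.40048844 -0.29318719  0.24329887] [ 0.16062815  0.1867444  -0.43367282]
start 0.1326
stop 0.1326
on 0.1216
off 0.127
```

View pics/s8.png

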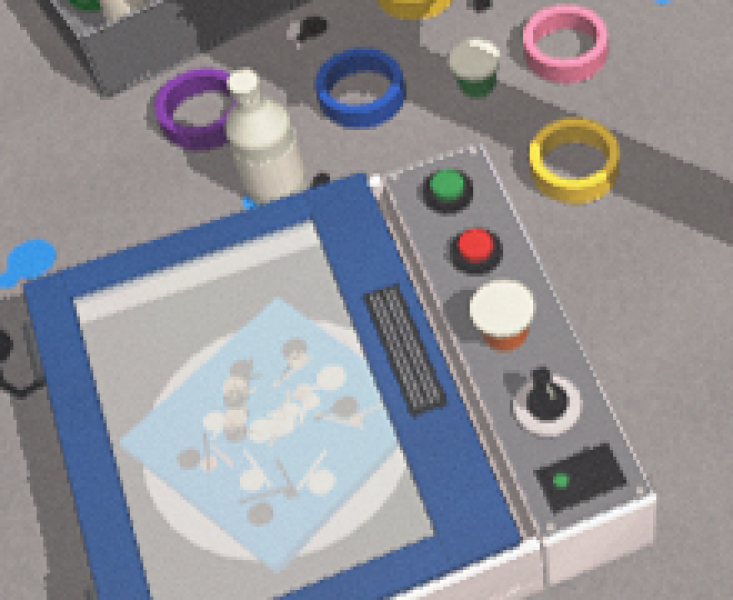

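The final view shows the cover level, the rocker's far half down (0.1216, near half 0.127), both buttons up (0.1326), and the cup and dial undisturbed. Handing in.

```bash
python3 -c "from rig import manip; print(manip.sign_off())"
```

```text
the job is handed in; nothing more can be done
None
```

The job is handed in after about 13 s of the 45 s allowed. With the fingers shut, I pushed the splash cover down to its stop, then the green-dotted end of the rocker. Last I pressed the green start button fully in, let it come back up and drew the arm clear.

**Forces at the stops:** the cover stopped at 20 N, the rocker at 23 N and the start button at 16 N, well past its 5 N spring.

**Last checks:**
- **Cover:** level, with the front band measuring 129.5 to 130.5 mm and the rear 130.4 mm.
- **Rocker:** on, with the far half at 121.6 mm (120 expected) and the near half higher at 127 mm.
- **Buttons:** start and stop both up, at 132.6 mm.
- **Loose things:** the cup and the dial looked unchanged in the last picture. The bottle, tape rolls and green cup looked in place too. The mixing cup, black cup and brush were outside that last picture, and the arm worked well away from them.
- **Contact:** the wrist force read about zero, and nothing was touching the robot.

**One disagreement:** the reported TCP lay about 20 mm beyond the real fingertips. I saw this in the images and when pressing the cover, and I corrected for it on the rocker and the button.

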